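Fill the bonding-bottle caddy and close its keeper

TASK

Three amber bottles with black caps are standing about on the bench: stand them in the round blue caddy with the four already there, so that all seven stand upright on its floor, six in a ring around one in the middle. Then, with all seven in, swing the keeper by its red knob over the bottle caps as far as its stop. They are glass, so lower them in without dropping or toppling any, and leave the cast, the jar and the pot where they are.

Things in the scene. Friction and masses are not known exactly. Their poses are not given: they have to be found in the camera images.
- bottle1_mid (a point): amber glass bottle, 110 mm tall, about 0.14 kg: body 50 mm in diameter and 62 mm high, foot tapered to 40 mm in its lowest 7 mm, shoulder sloping in to 76 mm, above it the black cap, 22 mm in diameter and 34 mm tall (grip it there). The point is on the axis, half-way up, 55 mm above the underside; z along the axis. It already stands in the caddy.
- bottle2_mid (a point): amber glass bottle, 110 mm tall, about 0.14 kg: body 50 mm in diameter and 62 mm high, foot tapered to 40 mm in its lowest 7 mm, shoulder sloping in to 76 mm, above it the black cap, 22 mm in diameter and 34 mm tall (grip it there). The point is on the axis, half-way up, 55 mm above the underside; z along the axis. It already stands in the caddy.
- bottle3_mid (a point): amber glass bottle, 110 mm tall, about 0.14 kg: body 50 mm in diameter and 62 mm high, foot tapered to 40 mm in its lowest 7 mm, shoulder sloping in to 76 mm, above it the black cap, 22 mm in diameter and 34 mm tall (grip it there). The point is on the axis, half-way up, 55 mm above the underside; z along the axis. It already stands in the caddy.
- bottle4_mid (a point): amber glass bottle, 110 mm tall, about 0.14 kg: body 50 mm in diameter and 62 mm high, foot tapered to 40 mm in its lowest 7 mm, shoulder sloping in to 76 mm, above it the black cap, 22 mm in diameter and 34 mm tall (grip it there). The point is on the axis, half-way up, 55 mm above the underside; z along the axis. It already stands in the caddy.
- bottle5_mid (a point): amber glass bottle, 110 mm tall, about 0.14 kg: body 50 mm in diameter and 62 mm high, foot tapered to 40 mm in its lowest 7 mm, shoulder sloping in to 76 mm, above it the black cap, 22 mm in diameter and 34 mm tall (grip it there). The point is on the axis, half-way up, 55 mm above the underside; z along the axis. It starts on the bench.
- bottle6_mid (a point): amber glass bottle, 110 mm tall, about 0.14 kg: body 50 mm in diameter and 62 mm high, foot tapered to 40 mm in its lowest 7 mm, shoulder sloping in to 76 mm, above it the black cap, 22 mm in diameter and 34 mm tall (grip it there). The point is on the axis, half-way up, 55 mm above the underside; z along the axis. It starts on the bench.
- bottle7_mid (a point): amber glass bottle, 110 mm tall, about 0.14 kg: body 50 mm in diameter and 62 mm high, foot tapered to 40 mm in its lowest 7 mm, shoulder sloping in to 76 mm, above it the black cap, 22 mm in diameter and 34 mm tall (grip it there). The point is on the axis, half-way up, 55 mm above the underside; z along the axis. It starts on the bench.
- caddy_floor (a point): centre of the floor of the round blue caddy, on the liner the bottles stand on, 8 mm above the bench; z up. The caddy is a fixed open drum, 162 mm inside, wall 4 mm, rim 50 mm above the bench. It just holds seven bottles: one in the middle, six around it 53 mm out, 60 degrees apart, about 3 mm to spare. The four in it stand in neighbouring ring places, the ring turned by any angle.
- hinge_post (a point): top of the upright post (18 mm in diameter) on the caddy's foot, 145 mm from the caddy's centre, 124 mm above the bench: the vertical hinge axis of the keeper.
- keeper_knob (a point): centre of the keeper's red upright knob (24 mm in diameter, 36 mm tall), 148 mm above the bench. It stands in the middle of the keeper, an aluminium plate 96 mm in diameter, 5 mm thick, on a flat arm that swings level about hinge_post at a radius of 145 mm; its underside is 125 mm above the bench, 7 mm over the caps of seated bottles.
- keeper (a joint): angle of the keeper about hinge_post, rad: 0 is closed, against its stop, the plate centred over the caddy; it grows as the plate swings away, clockwise seen from above, to 2.0 at most. Starts open at 1.4 to 1.85. Light friction (under 1 N at the knob); it stays where it is left.
- cast: cream plaster dental cast on the bench, 66 mm across, 35 mm high; bystander. Origin at the middle of its underside.
- jar: green jar with a white lid, 58 mm in diameter, 65 mm high; bystander. Origin at the middle of its underside.
- pot: low white pot with an orange lid, 64 mm in diameter, 52 mm high; bystander. Origin at the middle of its underside.

How it is judged:
By the outcome, as a careful person would: the job done as asked, in the order asked, and still so for the second after the job is handed in, with the robot touching nothing.
It also fails if it takes over 72 s, if anything falls off the work surface, if the arm or the gripper's body presses on something with over 40 N, if the wrist force passes 120 N, or if a joint passes its speed limit or range.

ROBOT

A 6-joint arm with a two-finger parallel gripper is mounted at the origin on the work surface. World frame = base frame: x ahead of the robot, y to its left, z up, the work surface at z = 0. Lengths are in m, angles in rad, forces in N, time in s.
With the tool pointing down it reaches from about 0.325 to 0.9 m from the base axis. Payload 6.1 kg.
Tool frame: the origin (TCP) lies midway between the tips of the shut fingers; the grasp point (between the pads) lies 19 mm behind it; x points along the fingers, y is the direction in which the jaws open and shut, and the axes are right-handed (so a half turn about x gives the same grasp; the last joint's range is limited). The gripper opens to 85 mm and grips with 20 to 120 N. Pads are 22 mm wide; open, the fingers measure 114 mm over their backs; the gripper's body (76 mm by 85 mm) begins 54 mm behind the grasp point. The pads swing forward as they close: fully open they stand 13 mm farther back than shut.
Start: joints at [-1.344, 0.22, 1.526, -0, 1.395, -0.126], TCP at [0.216, -0.587, 0.231] pointing down, gripper open.
Joint ranges: [-2.98, 2.98], [-0.91, 2.08], [0.09, 2.57], [-1.24, 4.39], [0.2, 2.65], [-2.68, 2.68]. Speed limits (rad/s): [2.57, 2.57, 3.01, 3.14, 3.14, 3.14].

INTERFACE

Orientations are given as [roll, pitch, yaw] about the fixed x, y, z axes, in that order (R = Rz(yaw) Ry(pitch) Rx(roll)).
In Python, from plant import movep, move_l, set_joints, gripper_to, hold, inverse_kinematics, observe, get_image, get_calibration, Unreachable, job_done gives the robot as it stands. Calls block until the motion is done:
- movep(position, orientation): joint-space move of the TCP to a pose.
- move_l(position, feed=0.15, rotation=None, max_force=None): straight line of the TCP; rotation=None keeps the orientation; feed is the mean speed in m/s. With max_force (N) it stops when the force on the tool has changed by that much, and returns True; else False.
- set_joints(angles): joint-space move.
- gripper_to(opening, f_grip=None): finger opening in m; f_grip is the grip in N (None keeps the last); returns when the fingers have stopped.
- hold(seconds).
- inverse_kinematics(position, orientation): joint angles nearest the present ones, or None.
- observe(): the state.
- get_image(name): name is "scene" or "top" or "wrist"; returns (picture, depth): 420x560x3 uint8, red, green, blue; 420x560 float32, m along the optical axis (not along the pixel's ray), 0 where there is no reading.
- get_calibration(name): a dict with "intrinsics" (3x3 intrinsics, pixels), "world_from_camera" (4x4, takes a point from camera to world coordinates). Camera axes: x right, y down, z forward; pixel columns grow to the right and rows downward; lengths in m; the calibration is good to about 2 mm. A picture is of the moment at which its call begins: read the wrist's pose just before it. get_calibration takes no time and is no camera call; for the wrist camera it gives the pose at the moment of the call.
A pose or a line that the arm cannot do raises Unreachable and nothing moves.
- job_done(): hands the job in, once; it reports no verdict.
The state is a dict: "time_s": time; "q": joint angles; "joint_velocities": joint speeds; "joint_torque": joint torques, N m; "eef_pos": TCP position; "tcp_rot": TCP orientation; "ft_force": force on the tool from outside, world axes, zero at the start; "torque": the same for the moment, N m; "opening": finger opening in m.
Only numpy, scipy, OpenCV 4.12 (cv2) and the standard library are available. Lean on these libraries where they do the work, as an engineer would, in place of code of your own. Each camera call takes 0.05 s, during which the arm holds its last target. There are 200 camera calls.

## Working session

There is one attempt and no reset: what is moved stays moved. The work goes in short steps, each a Python script; the robot and the scene stay as the last script left them, time stands still between calls to the robot, and variables do not carry over. Pictures are saved under pics/ and viewed, on a budget of 10 in all, crops included, one or two more only if the job needs it, and the job is handed in when it is done.

```bash
mkdir -p pics; ls; python3 - <<'E'
from plant import *
import cv2,numpy as np
for n in("top","scene"):
    im,d=get_image(n); c=get_calibration(n); np.savez(f"{n}0.npz",im=im,d=d,K=c["intrinsics"],T=c["world_from_camera"])
    cv2.imwrite(f"pics/{n}0.png",im[:,:,::-1]); print(n,c["intrinsics"],np.round(c["world_from_camera"],3),(d>0).mean())
s=observe();print(s)
E
```

```text
pics
top [[383.4944704    0.         273.07787028]
 [  0.         383.4944704  206.28752837]
 [  0.           0.           1.        ]] [[-2.000e-02 -9.950e-01  1.020e-01  4.410e-01]
 [-1.000e+00  2.000e-02  1.000e-03 -5.700e-02]
 [-3.000e-03 -1.020e-01 -9.950e-01  1.005e+00]
 [ 0.000e+00  0.000e+00  0.000e+00  1.000e+00]] 0.9959821428571428
scene [[490.59509007   0.         271.50878407]
 [  0.         490.59509007 216.77640235]
 [  0.           0.           1.        ]] [[ 8.360e-01  4.710e-01 -2.810e-01  8.390e-01]
 [ 5.480e-01 -7.180e-01  4.280e-01 -5.060e-01]
 [-1.000e-03 -5.120e-01 -8.590e-01  1.029e+00]
 [ 0.000e+00  0.000e+00  0.000e+00  1.000e+00]] 0.9959821428571428
{'time_s': 0.1, 'q': array([-1.34409441e+00,  2.21186646e-01,  1.52752877e+00,  1.36154991e-05,
        1.39472692e+00, -1.26117989e-01]), 'joint_velocities': array([ 8.08599963e-04, -2.22044386e-03, -4.18437921e-03, -1.29151272e-03,
       -1.41383976e-05, -1.22118618e-04]), 'joint_torque': array([-1.72307182e-04, -4.98248613e+01, -3.90547299e+01, -6.98297731e-05,
        5.80946566e-03, -5.84402883e-06]), 'eef_pos': array([ 0.21582675, -0.58594477,  0.23026728]), 'tcp_rot': array([-1.70415897,  1.56894659,  1.79025119]), 'ft_force': array([-0.20395824, -0.12645951, -0.18220423]), 'torque': array([-0.05120703,  0.02097636, -0.00202116]), 'opening': 0.08527323902374111}
```

View pics/top0.png

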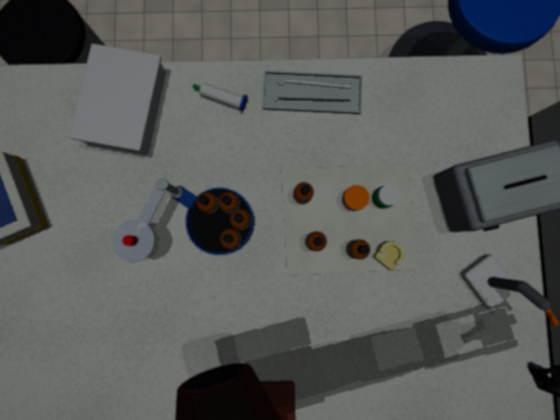

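View pics/scene0.png

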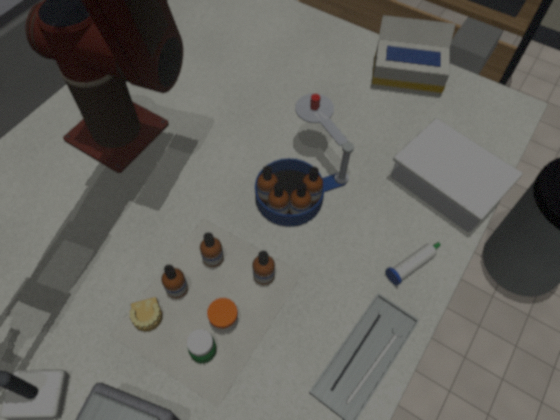

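Top view: the caddy is at about (220,221) with caps at (206,203), (227,202), (240,219) and (230,239). Loose bottles are at (303,192), (316,241) and (358,249), and the knob is at (129,241). The scene view agrees. I'll measure by casting rays onto known height planes.

```bash
cat > h.py <<'E'
import numpy as np,cv2
def ray(K,T,uv,z):
    d=T[:3,:3]@np.linalg.inv(K)@np.array([uv[0],uv[1],1.]); o=T[:3,3]; return (o+d*(z-o[2])/d[2])
def cloud(im,d,K,T):
    v,u=np.mgrid[:d.shape[0],:d.shape[1]]
    p=np.stack([(u-K[0,2])/K[0,0]*d,(v-K[1,2])/K[1,1]*d,d],-1); return p@T[:3,:3].T+T[:3,3]
def blobs(m,lo=8):
    n,l,s,c=cv2.connectedComponentsWithStats(m.astype(np.uint8),connectivity=4)
    return [(c[i],s[i,4],l==i) for i in range(1,n) if s[i,4]>=lo]
E
python3 - <<'E'
from h import *
for n in("top","scene"):
    f=np.load(n+"0.npz"); P=cloud(f["im"],f["d"],f["K"],f["T"]);ok=(f["d"]>0)&(abs(P[...,1]+0.1)<.45)&(P[...,0]>.25)&(P[...,0]<.7)
    print(n,"bench z",np.median(P[ok][:,2]))
    for lo,hi in((.100,.124),(.125,.14),(.15,.18),(.045,.075),(.028,.042)):
        print(lo,[(np.round(P[m].mean(0),4).tolist(),int(a),np.round(np.median(f["im"][m],0)).astype(int).tolist()) for c,a,m in blobs(ok&(P[...,2]>lo)&(P[...,2]<hi),15)])
E
```

```text
top bench z 0.0008406224344239543
0.1 [([0.5437, -0.4941, 0.1138], 421, [22, 23, 25]), ([0.5719, -0.1327, 0.1094], 68, [14, 13, 12]), ([0.5509, 0.1057, 0.1169], 80, [13, 11, 11]), ([0.5503, 0.0531, 0.1165], 73, [14, 12, 12]), ([0.5072, 0.0247, 0.1169], 76, [16, 14, 12]), ([0.4602, 0.0496, 0.1178], 72, [16, 14, 13]), ([0.4496, -0.1611, 0.1095], 70, [16, 14, 14]), ([0.4286, -0.2658, 0.1093], 74, [14, 13, 13])]
0.125 [([0.5501, -0.5103, 0.1293], 801, [59, 61, 65]), ([0.4852, 0.2483, 0.1308], 1806, [100, 105, 113])]
0.15 [([0.5888, -0.511, 0.1508], 16, [90, 96, 97]), ([0.5716, -0.5448, 0.151], 15, [90, 97, 97]), ([0.543, -0.5266, 0.1509], 22, [88, 95, 95]), ([0.4587, 0.2608, 0.1649], 112, [105, 4, 2])]
0.045 [([0.6915, 0.2734, 0.0529], 19, [39, 40, 41]), ([0.5399, -0.4941, 0.0606], 344, [18, 19, 20]), ([0.5685, -0.1313, 0.0675], 234, [55, 27, 6]), ([0.5574, -0.2658, 0.0518], 507, [120, 57, 0]), ([0.5595, -0.342, 0.0641], 365, [116, 119, 122]), ([0.5842, 0.1915, 0.0601], 26, [30, 31, 34]), ([0.5558, 0.0413, 0.0511], 142, [31, 39, 64]), ([0.5419, 0.0944, 0.0663], 90, [32, 21, 14]), ([0.471
[... 1873 characters left out ...]
61, 0.0641], 558, [131, 131, 130])]
0.028 [([0.4688, 0.144, 0.0349], 128, [29, 35, 49]), ([0.5908, 0.1906, 0.0358], 25, [62, 63, 64]), ([0.4608, 0.0271, 0.0351], 31, [64, 62, 59]), ([0.5734, 0.0984, 0.0351], 34, [62, 60, 60]), ([0.5382, 0.0109, 0.0353], 161, [30, 36, 49]), ([0.5318, 0.0197, 0.0354], 18, [58, 58, 56]), ([0.5495, 0.0298, 0.0361], 24, [60, 60, 60]), ([0.4646, -0.1766, 0.0351], 56, [61, 60, 61]), ([0.5851, -0.1513, 0.0351], 51, [60, 61, 61]), ([0.4462, -0.2768, 0.0348], 61, [58, 59, 59]), ([0.4251, -0.3611, 0.0344], 301, [128, 121, 89]), ([0.5782, -0.2877, 0.0348], 24, [76, 58, 46]), ([0.5764, -0.3537, 0.0365], 133, [33, 61, 38]), ([0.3582, -0.5443, 0.033], 94, [120, 120, 116])]
```

```bash
python3 - <<'E'
from plant import *
from h import *
import math
for i,p in enumerate([(.45,-.17,.33),(.47,.06,.33)]):
    movep(p,[0,math.pi/2,-math.pi/2]); hold(.2)
    c=get_calibration("wrist"); im,d=get_image("wrist"); s=observe()
    np.savez(f"w{i}.npz",im=im,d=d,K=c["intrinsics"],T=c["world_from_camera"]); cv2.imwrite(f"pics/w{i}.png",im[:,:,::-1])
    print(s["time_s"],s["eef_pos"],np.round(c["world_from_camera"],3).tolist(),c["intrinsics"][0,0])
a,b=[cv2.imread(f"pics/w{i}.png") for i in(0,1)]
cv2.imwrite("pics/w01.png",cv2.resize(np.hstack([a,b]),(800,300)))
E
```

```text
2.125 [ 0.4498549  -0.17058031  0.32973547] [[1.0, -0.0, -0.001, 0.45], [-0.0, -0.964, -0.265, -0.103], [-0.001, 0.265, -0.964, 0.472], [0.0, 0.0, 0.0, 1.0]] 292.22283260090626
3.2917 [0.47018731 0.0587902  0.32995451] [[1.0, -0.001, -0.001, 0.471], [-0.001, -0.964, -0.265, 0.126], [-0.0, 0.265, -0.964, 0.472], [0.0, 0.0, 0.0, 1.0]] 292.22283260090626
```

View pics/w01.png

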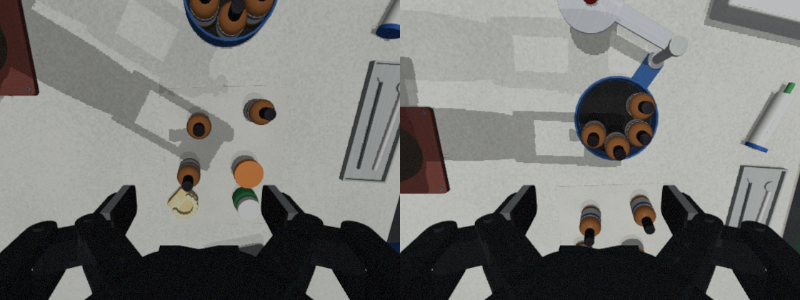

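The left half shows the three loose bottles at (198,127), (262,112) and (188,178). The right half shows the four in the caddy, at about (618,120). I'll get metric estimates from both wrist views.

```bash
cat >> h.py <<'E'
def caps(im,d,K,T,lo=.1,hi=.124):
    P=cloud(im,d,K,T); ok=(d>0)&(P[...,0]>.3)&(P[...,0]<.7)&(abs(P[...,1])<.35)&(im.max(-1)<70)
    out=[]
    for c,a,m in blobs(ok&(P[...,2]>lo)&(P[...,2]<hi),40):
        zt=np.percentile(P[m][:,2],90); t=m&(P[...,2]>zt-.004)
        v,u=np.nonzero(t); (cu,cv),r=cv2.minEnclosingCircle(np.c_[u,v].astype(np.float32))
        zz=.118 if P[m][:,1].mean()>-.05 else .110
        out.append((ray(K,T,(u.mean(),v.mean()),zz)[:2],ray(K,T,(cu,cv),zz)[:2],zt,len(u)))
    return out
def ringfit(c):
    from scipy.optimize import least_squares
    c=np.array(c)
    def f(p):
        ang=np.arctan2(c[:,1]-p[1],c[:,0]-p[0]); k=np.round((ang-p[2])/(np.pi/3))
        a=p[2]+k*np.pi/3; return (c-p[:2]-.053*np.c_[np.cos(a),np.sin(a)]).ravel()
    r=min((least_squares(f,[.50,.075,a]) for a in np.linspace(0,1,6)),key=lambda r:r.cost); return r.x,r.fun
E
python3 - <<'E'
from h import *
for n in("w0","w1","top0","scene0"):
    f=np.load(n+".npz"); f=dict(f); C=caps(**f); print(n)
    for a,b,z,k in C: print(np.round(a,4),np.round(b,4),round(z,4),k)
    c=[a for a,b,z,k in C if a[1]>0]
    if len(c)==4: x,r=ringfit(c); print("ring",np.round(x,4),np.round(r*1e3,1))
    P=cloud(**f); im=f["im"].astype(int)
    # caddy rim top
    m=(P[...,2]>.046)&(P[...,2]<.053)&(im[...,2]>im[...,0]+15)&(abs(P[...,1]-.07)<.12)&(abs(P[...,0]-.5)<.1)
    p=P[m][:,:2]
    if len(p)>30:
        for _ in range(4):
            A=np.c_[2*p,np.ones(len(p))]; s=np.linalg.lstsq(A,(p**2).sum(1),rcond=None)[0]; R=np.sqrt(s[2]+s[:2]@s[:2]); e=abs(np.hypot(*(p-s[:2]).T)-R); p=p[e<max(.003,np.median(e)*2)]
        print("rim",s[:2],R,len(p))
    m=(P[...,2]>.155)&(im[...,0]>im[...,1]+40)&(P[...,1]>.15)&(P[...,1]<.4); print("knob",P[m].mean(0) if m.any() else None,m.sum())
    m=(P[...,2]>.12)&(abs(P[...,0]-.565)<.035)&(abs(P[...,1]-.18)<.035); print("post",P[m].mean(0) if m.any() else None,m.sum())
E
```

```text
w0
[0.5074 0.0236] [0.508  0.0235] 0.1188 346
[ 0.5714 -0.1337] [ 0.5717 -0.1334] 0.1108 234
[ 0.4502 -0.1615] [ 0.45   -0.1615] 0.1107 231
[ 0.4286 -0.2661] [ 0.4288 -0.266 ] 0.1106 193
rim [0.50535993 0.07706816] 0.08186267201648534 672
knob None 0
post None 0
w1
[0.5516 0.1068] [0.5516 0.1068] 0.1187 258
[0.5506 0.0541] [0.5507 0.0541] 0.1186 226
[0.4606 0.0507] [0.4608 0.0507] 0.1187 228
[0.5078 0.026 ] [0.508 0.026] 0.1187 217
[ 0.5719 -0.1316] [ 0.5718 -0.1312] 0.1104 156
[ 0.4504 -0.1601] [ 0.4507 -0.1597] 0.1105 150
ring [0.5056 0.0789 0.5535] [ 0.9  0.  -1.6  0.3  0.1 -0.4  0.6  0. ]
rim [0.5056189  0.07871606] 0.08229528435948381 917
knob None 0
post [0.57195084 0.20208612 0.1315211 ] 1301
top0
[ 0.5722 -0.1329] [ 0.5718 -0.1333] 0.1114 62
[0.5518 0.1066] [0.5522 0.1067] 0.1204 61
[0.5515 0.0535] [0.5511 0.0531] 0.1194 62
[0.5077 0.0251] [0.5073 0.0255] 0.1197 63
[0.4597 0.0504] [0.4597 0.0503] 0.1203 61
[ 0.4498 -0.1617] [ 0.4494 -0.1614] 0.1113 64
[ 0.4285 -0.2663] [ 0.4286 -0.2662] 0.1117 63
ring [0.5057 0.0784 0.5517] [ 1.   0.3 -0.7  0.3  0.6 -0.3 -0.8 -0.3]
rim [0.5051542  0.07855308] 0.08254970403069627 320
knob [0.4586706  0.26222001 0.16656449] 89
post [0.57207001 0.2018725  0.13202961] 241
scene0
[0.4621 0.049 ] [0.4624 0.0486] 0.1205 42
[0.5531 0.104 ] [0.5531 0.1046] 0.1195 49
[0.5088 0.0243] [0.5093 0.0238] 0.1196 58
[0.5518 0.0523] [0.5523 0.0527] 0.1196 56
[ 0.4522 -0.1634] [ 0.4521 -0.1635] 0.1121 54
[ 0.5745 -0.1359] [ 0.5741 -0.1367] 0.1116 63
[ 0.4301 -0.2686] [ 0.4301 -0.2685] 0.1122 58
ring [0.507  0.077  0.5471] [ 0.4 -0.4  0.8 -0.6  0.6  0.3 -1.7  0.7]
rim [0.5070657  0.07720844] 0.08225601761636786 280
knob [0.46134003 0.25984268 0.16597846] 52
post [0.57398423 0.20034302 0.13166933] 205
```

```bash
cat >> h.py <<'E'
from plant import *
ORI=[0,np.pi/2,-np.pi/2+.03]; Z=.077
def pick(x,y):
    gripper_to(.06,40); movep([x,y,.15],ORI); move_l([x,y,Z],feed=.12); gripper_to(.0,40)
    move_l([x,y,.12],feed=.12); s=observe(); print("picked opening",round(s["opening"],4),"F",np.round(s["ft_force"],1),"t",round(s["time_s"],1)); return s["opening"]>.015
def place(x,y):
    p=observe()["eef_pos"]; move_l([p[0],p[1],.225],feed=.25)
    movep([x,y,.225],ORI); move_l([x,y,.145],feed=.15); hold(.15); f0=observe()["ft_force"]
    hit=move_l([x,y,.0925],feed=.06,max_force=6); s=observe(); print("stage1 hit",hit,np.round(s["eef_pos"],4),np.round(s["ft_force"]-f0,1))
    if hit: return False
    hit=move_l([x,y,.080],feed=.03,max_force=5); s=observe(); print("floor hit",hit,np.round(s["eef_pos"],4),np.round(s["ft_force"]-f0,1)); return hit
def release():
    p=observe()["eef_pos"]; gripper_to(.04); move_l([p[0],p[1],.225],feed=.2)
def look(i,p=(.47,.06,.33)):
    movep(p,[0,np.pi/2,-np.pi/2]); hold(.2); c=get_calibration("wrist"); im,d=get_image("wrist")
    f=dict(im=im,d=d,K=c["intrinsics"],T=c["world_from_camera"]); np.savez(f"w{i}.npz",**f); cv2.imwrite(f"pics/w{i}.png",im[:,:,::-1])
    C=caps(**f)
    for a,b,z,k in C: print(np.round(a,4),round(z,4),k)
    c=[a for a,b,z,k in C if a[1]>0]
    if len(c)>3:
        x,r=ringfit([a for a in c if np.hypot(*(a-[.5057,.0785]))>.03]); print("ring",np.round(x,4),np.round(r*1e3,1))
    print("t",observe()["time_s"]); return f
C0=np.array([.5057,.0785]); A0=.5525
def slot(k): a=A0+k*np.pi/3; return C0+.053*np.array([np.cos(a),np.sin(a)])
E
python3 - <<'E'
from h import *
print(slot(1),slot(2))
if pick(.5716,-.133) and place(*slot(1)): release(); look(2)
E
```

```text
[0.50416845 0.13147787] [0.45905405 0.10366257]
picked opening 0.0208 F [ 0.1 -0.1 -2.1] t 6.5
stage1 hit False [0.5046 0.1315 0.0929] [0.3 0.2 0.4]
floor hit True [0.505  0.1316 0.0855] [0.9 0.7 2.6]
[0.5051 0.1304] 0.1188 256
[0.5516 0.1069] 0.1189 256
[0.5506 0.0542] 0.1186 226
[0.4605 0.0505] 0.1187 226
[0.5078 0.026 ] 0.1186 219
[ 0.4505 -0.1594] 0.1105 138
ring [0.5058 0.0786 0.5513] [ 0.7 -1.2  0.6  0.5 -1.8  0.8 -0.1 -0.4  0.5  0.4]
t 12.2917
```

```bash
python3 - <<'E'
from h import *
if pick(.4502,-.161) and place(*slot(2)): release(); look(3)
E
```

```text
picked opening 0.0211 F [-0.9  0.7 -1.8] t 15.4
stage1 hit False [0.4594 0.1037 0.0929] [ 0.1 -0.2  0.2]
floor hit True [0.4598 0.1038 0.0853] [1.2 0.1 2.7]
[0.5051 0.1303] 0.1188 254
[0.5516 0.1068] 0.1188 258
[0.4596 0.103 ] 0.1189 254
[0.5506 0.0541] 0.1186 227
[0.4606 0.0507] 0.1187 229
[0.5079 0.026 ] 0.1186 215
ring [0.5059 0.0785 0.5521] [ 0.7 -1.1  0.5  0.5  0.4 -0.6 -2.   0.8 -0.2  0.   0.5  0.5]
t 21.1667
```

```bash
python3 - <<'E'
from h import *
if pick(.4286,-.266) and place(.5055,.079): release(); f=look(4)
E
```

```text
picked opening 0.021 F [ 0.1  0.6 -1.1] t 24.6
stage1 hit False [0.5059 0.079  0.0929] [ 0.1  0.4 -0.6]
floor hit True [0.5063 0.0791 0.0853] [0.6 0.7 2.1]
[0.505  0.1304] 0.1188 263
[0.5516 0.1068] 0.1188 259
[0.4595 0.1029] 0.1188 246
[0.5059 0.0785] 0.1188 238
[0.5506 0.0541] 0.1186 228
[0.4606 0.0506] 0.1187 226
[0.5077 0.0261] 0.1187 215
ring [0.5058 0.0785 0.5525] [ 0.7 -1.   0.7  0.5  0.3 -0.7 -1.8  0.7 -0.2 -0.1  0.4  0.6]
t 30.625
```

```bash
cat >> h.py <<'E'
def knob(f):
    P=cloud(**f); im=f["im"].astype(int); m=(P[...,2]>.160)&(P[...,2]<.172)&(im[...,0]>im[...,1]+40)&(abs(P[...,0]-.5)<.12)&(P[...,1]>0)&(P[...,1]<.4)
    v,u=np.nonzero(m); k=ray(f["K"],f["T"],(u.mean(),v.mean()),.166); print("knob",k,m.sum(),np.median(P[m][:,2])); return k[:2]
def hinge(k,c=C0+[0,.0005]):
    d=k-c; L=np.hypot(*d); th=2*np.arcsin(L/.29); n=np.array([d[1],-d[0]])/L; return (k+c)/2+n*.145*np.cos(th/2),th
E
python3 - <<'E'
from h import *
f=look(5,(.46,.17,.34)); k=knob(f); print(hinge(k))
P=cloud(**f); h,_=hinge(k); m=(np.hypot(P[...,0]-h[0],P[...,1]-h[1])<.02)&(P[...,2]>.118); print("post",P[m].mean(0),m.sum(),P[m][:,2].max())
E
```

```text
[0.5054 0.1313] 0.1186 208
[0.5517 0.1078] 0.1184 200
[0.4598 0.1037] 0.1186 199
[0.5047 0.0793] 0.1185 160
[0.4609 0.0517] 0.1186 181
[0.5067 0.0269] 0.1184 147
ring [0.5062 0.0792 0.548 ] [ 0.5 -0.9  0.3  1.   0.1 -0.8 -0.1  0.1 -0.8  0.7]
t 31.3917
knob [0.45893233 0.26235612 0.166     ] 419 0.16577819031262547
(array([0.58878608, 0.19783477]), np.float64(1.4217716657379331))
post [0.58567787 0.19883562 0.13284112] 535 0.1361689562676619
```

View pics/w5.png

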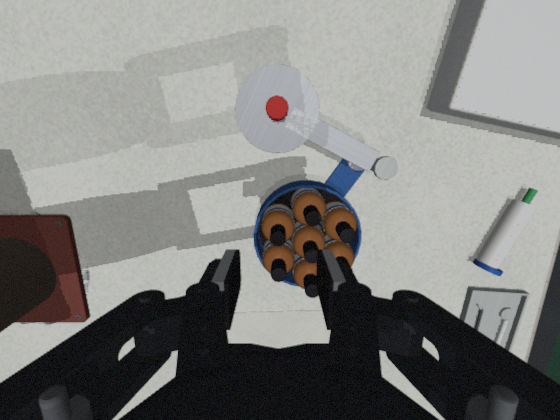

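All seven bottles stand in the caddy. The red knob is at (277,107) and the hub at (386,167). Next I'll grip the knob and swing it along the arc.

```bash
python3 - <<'E'
from h import *
k=np.array([.4589,.2622]); h,th=hinge(k); psi=-np.pi/2-.7; zt=.137
r0=k-h
def pt(a): # a: turned CCW by a
    c,s=np.cos(a),np.sin(a); p=h+np.array([c*r0[0]-s*r0[1],s*r0[0]+c*r0[1]]); return [p[0],p[1],zt],[0,np.pi/2,psi+a]
print(th,pt(th))
gripper_to(.055,25); p,o=pt(0); movep([p[0],p[1],.2],o); move_l(p,feed=.1); gripper_to(0,25); s=observe(); f0=s["ft_force"]; print("grip",s["opening"],f0)
n=9; hit=False
for a in np.linspace(0,th-.06,n)[1:]:
    p,o=pt(a); hit=move_l(p,feed=.08,rotation=o,max_force=15); s=observe(); print(round(a,2),hit,np.round(s["ft_force"]-f0,1))
    if hit: break
if not hit:
    for a in (th-.02,th+.02,th+.05):
        p,o=pt(a); hit=move_l(p,feed=.03,rotation=o,max_force=8); s=observe(); print(round(a,2),hit,np.round(s["eef_pos"],4),np.round(s["ft_force"]-f0,1))
        if hit: break
print("t",s["time_s"])
E
```

```text
1.4204681021078067 ([np.float64(0.5057), np.float64(0.079), 0.137], [0, 1.5707963267948966, np.float64(-0.85032822468709)])
grip 0.02360358512874461 [-1.3756294   0.79062984  5.15122366]
0.17 False [-1.8  0.2  1.1]
0.34 False [-3.6  0.6  3.9]
0.51 False [-6.  -0.5  4.2]
0.68 False [-7.8 -2.   6.2]
0.85 False [-7.6 -3.7  5.8]
1.02 False [-7.2 -4.9  6.6]
1.19 False [-6.  -6.5  4.9]
1.36 False [-4.3 -6.9  4.4]
1.4 False [0.5032 0.079  0.1378] [-4.  -7.   3.3]
1.44 True [0.5044 0.078  0.1379] [-2.8  0.1  1.9]
t 37.9167
```

```bash
python3 - <<'E'
from h import *
p=observe()["eef_pos"]; t=np.array([.82,-.57])
hit=move_l([*(p[:2]+.006*t),p[2]],feed=.02,max_force=12); s=observe(); print(hit,np.round(s["eef_pos"]-p,4),np.round(s["ft_force"],1))
hold(.2); print(np.round(observe()["ft_force"],1))
gripper_to(.05); q=observe()["eef_pos"]; move_l([q[0],q[1],.22],feed=.15)
f=look(6,(.5,.0,.36)); print(hinge(knob(f)),observe()["ft_force"])
c=get_calibration("top");im,d=get_image("top"); g=dict(im=im,d=d,K=c["intrinsics"],T=c["world_from_camera"]); k=knob(g); np.savez("top1.npz",**g)
a=np.vstack([cv2.resize(f["im"][:,:,::-1],(400,300))]); cv2.imwrite("pics/end.png",np.hstack([a,cv2.resize(im[:,:,::-1],(400,300))]))
E
```

```text
True [-0.0001  0.0001 -0.    ] [-1.6  0.3  6.3]
[-1.2  0.5  4.5]
[0.5052 0.1333] 0.119 167
[0.5538 0.1074] 0.1189 174
[0.4568 0.104 ] 0.119 151
[0.5538 0.0518] 0.1188 139
[0.4584 0.0485] 0.1187 153
[0.5081 0.0227] 0.1189 146
ring [0.506  0.078  0.5523] [ 0.7  2.4  2.6  1.6 -2.6  0.9  1.1 -1.  -2.5 -1.7  0.6 -2.2]
t 40.3667
knob [0.50537321 0.07812618 0.166     ] 354 0.16575671029631206
(array([0.36972407, 0.1293542 ]), np.float64(0.006433999704973374)) [ 0.23649554  0.64804146 -0.02878107]
knob [nan nan nan] 0 nanh.py:52: RuntimeWarning: Mean of empty slice.
  v,u=np.nonzero(m); k=ray(f["K"],f["T"],(u.mean(),v.mean()),.166); print("knob",k,m.sum(),np.median(P[m][:,2])); return k[:2]
  ret = ret.dtype.type(ret / rcount)
  return _methods._mean(a, axis=axis, dtype=dtype,
```

View pics/end.png

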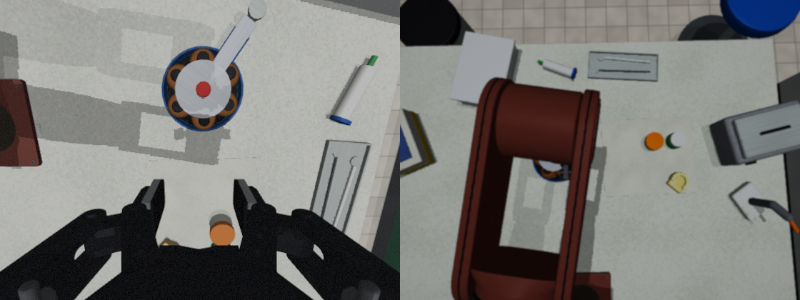

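The wrist half shows the plate over the caps with the knob at about (203,89). In the top half the bystanders stand where they were. The last push ended almost at once, so I'll nudge the knob against its stop with shut fingers to confirm it.

```bash
python3 - <<'E'
from h import *
t=np.array([.82,-.57]); k=np.array([.5056,.0785]); o=[0,np.pi/2,-np.pi/2+.96-np.pi/2*0]
# jaw axis angle = psi+90deg -> 0.96 rad, perpendicular to t
gripper_to(0,25); s=k-.045*t
movep([*s,.2],o); move_l([*s,.143],feed=.12); hold(.2); f0=observe()["ft_force"]
e=k+.0*t
hit=move_l([*e,.143],feed=.04,max_force=8); s=observe(); print(hit,"dist to knob",(k-s["eef_pos"][:2])@t,np.round(s["ft_force"]-f0,1))
hold(.2); s=observe(); print(np.round(s["ft_force"]-f0,1),(k-s["eef_pos"][:2])@t)
p=s["eef_pos"][:2]-.02*t; move_l([*p,.143],feed=.1); move_l([*p,.22],feed=.15)
f=look(7,(.47,.0,.36)); kk=knob(f)
movep([.45,-.15,.33],ORI); hold(.2)
c=get_calibration("scene");im,d=get_image("scene");g=dict(im=im,d=d,K=c["intrinsics"],T=c["world_from_camera"]);knob(g);cv2.imwrite("pics/scene1.png",im[:,:,::-1])
P=cloud(**g);f=np.load("scene0.npz");P0=cloud(**f)
for n,X,lo,hi in(("pot",(.558,-.267),.045,.06),("jar",(.561,-.344),.058,.072),("cast",(.424,-.36),.028,.042)):
    for Q in(P0,P):
        m=(np.hypot(Q[...,0]-X[0],Q[...,1]-X[1])<.045)&(Q[...,2]>lo)&(Q[...,2]<hi);print(n,np.round(Q[m].mean(0),4),m.sum())
print(observe()["time_s"])
E
```

```text
True dist to knob 0.022755347611606375 [-1.   1.1  1.4]
[ 0.3  0.5 -0. ] 0.02298636326167749
[0.5049 0.1334] 0.1187 161
[0.5545 0.1074] 0.1188 163
[0.457  0.1036] 0.119 162
[0.5541 0.0518] 0.1188 127
[0.4585 0.0489] 0.1189 162
[0.5078 0.0225] 0.1188 142
ring [0.5062 0.0779 0.5513] [ 0.2  2.5  3.2  1.7 -2.5  0.5  1.4 -0.9 -2.5 -1.3  0.2 -2.4]
t 45.4417
knob [0.50509131 0.07821255 0.166     ] 360 0.16582371235532853
knob [0.50761394 0.07574382 0.166     ] 69 0.16592032418467817
pot [ 0.559  -0.2684  0.0518] 722
pot [ 0.5591 -0.2683  0.0519] 723
jar [ 0.5615 -0.3456  0.0648] 527
jar [ 0.5615 -0.3454  0.0647] 526
cast [ 0.4246 -0.3609  0.0343] 306
cast [ 0.4246 -0.3605  0.0342] 306
46.3583
```

View pics/scene1.png

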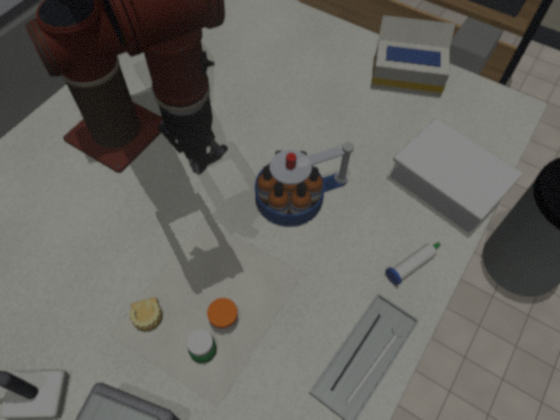

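The scene view shows the plate over the caps (knob at about (291,160)), all the bottles in the caddy, and the bystanders unmoved. The 8 N nudge touched the knob and was stopped at once without moving it, so the keeper is on its stop.

```bash
python3 -c "
from plant import *
job_done()"
```

```text
the job is handed in; nothing more can be done
```

I stood the three loose bottles in the caddy: two in the free ring places, then one in the middle. I then gripped the red knob and swung the keeper from about 1.42 rad to its stop. I handed the job in at about 46 s.

**Bottles:** Each was lowered until it touched the floor at about 2–3 N, with nothing in the way going down. Before the keeper was closed, all seven cap tops read about 118.7 mm, so all are seated. The six ring bottles fit the pattern to within about 2 mm.

**Keeper:** The first move stopped on force at the end of the arc. A second push there stopped after only 0.1 mm, so it proved little. I then nudged the knob with shut fingers: the nudge tripped its 8 N limit as the fingers met the knob, which moved no more than 0.3 mm. The knob sits within about 1–2 mm of the caddy's centre in both the wrist and scene views. The top view could not check this, because the arm was in the way.

**Bystanders:** The pot, jar and cast read within 0.5 mm of where they started. The arm was clear of everything when I handed in.

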